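Push the spout into the water filter's push-in fitting

TASK

Fit the steel spout to the countertop water filter: take it out of the white caddy and push its tube straight down into the blue push-in fitting, past the inner grip until it is fully home, with the nozzle over the drip tray where the green cup stands. Then, without letting go, tug it upward with about 15 N and hold the pull for a moment to prove that the grip holds it, and let go, leaving it standing in the fitting. Go gently, never with more than about 35 N between spout and filter, and leave the cup, jars and other kitchen things where they are.

Things in the scene. Friction and masses are not known exactly. Their poses are not given: they have to be found in the camera images.
- filter: countertop water filter, fixed: white housing 170 x 150 mm, 70 mm high, with a blue fitting tower, 40 mm across, up to 140 mm. Origin on the counter under the tower's axis; its -x axis points over the drip tray, z is up. Behind the tower (72 mm to +x) a 68 mm wide filter bowl reaches 127 mm. More than 35 N between spout and filter is too much
- tray (a point): centre of the drip tray's top, 14 mm above the counter, 125 mm from the fitting's axis towards the filter's -x; the tray is 130 (x) x 120 mm (y)
- jaws (a point): on the bore's axis, 42 mm below the mouth: about here (tops 37 to 45 mm down, 4 mm thick) two hidden spring jaws face each other along the filter's y, about 10 mm apart. The tube's nose must spread them (about 6 to 14 N of push), then they drag on the tube (4 to 8 N). When the foot is 53.5 to 60.5 mm below the mouth they snap into the groove and the push drops; before that the tube is not held
- stop (a point): on the bore's axis, 59.5 mm below the mouth, the middle of where the hidden hard stop for the foot may be: 56 to 63 mm below the mouth, different at every start, not to be seen. A springy valve seat pushes back (2 to 5 N) over the last 6 mm before the stop; the jaws snap in 2.5 mm before it. A push that climbs steeply after the drop means that the stop is met
- port (a point): centre of the mouth of the fitting's bore (16 mm across), 140 mm above the counter, on top of the blue tower; axes as the filter's
- spout: loose steel spout, 160 g, 138 mm tall, at first upright in the caddy. Origin at the centre of the foot, z up the tube. Tube 14 mm across; its nose tapers to 7 mm over the lowest 8 mm; a groove 10 mm across runs from 12 to 20 mm above the foot, widening back to 14 mm at 24 mm. At the top (132 mm) a 12 mm thick nozzle reaches 90 mm out to the spout's -x and dips at its end
- grip (a point): centre of the spout's black grip block, 98 mm above the foot: 26 (x) x 18 (y) x 34 mm (z); take it from above, fingers closing along the spout's y (18 mm); axes as the spout's
- foot (a point): centre of the underside of the spout's foot, the end that goes into the fitting; axes as the spout's
- nozzle (a point): end of the nozzle, 90 mm from the tube's axis towards the spout's -x, 114 mm above the foot
- caddy: white ceramic caddy 80 x 100 x 45 mm, fixed, with one round hole, 15.5 mm across and 35 mm deep, in the middle of its top; origin at the centre of its underside. The spout's foot stands 10 mm above the counter in it
- lift (a joint): the fitting's inner grip (jaws and seat together): 0 at rest, growing as a held tube is pulled up, at most 0.005 m. It starts to rise at about 7 N of upward pull, is at 0.002 m with about 9 N and at its end stop with about 13 N (rubbing in the bore may add a few N); a tube that is not locked in slips out of the jaws instead
- cup: green ceramic cup, 68 mm across, 60 mm tall, standing on the drip tray; stays there. Origin under its base
- whisk: steel mini whisk lying on the counter, 190 mm long; leave alone
- tongs: steel spring tongs lying on the counter, 210 mm long; leave alone
- mill: dark wooden mill, 56 mm across, 130 mm tall; leave alone
- bowl: blue bowl, 120 mm across, 50 mm high; leave alone
- rack: fixed oak rack, 210 x 140 mm, 42 mm high, in the middle, holding the six jars; origin under its centre
- jar0: hexagonal glass spice jar with aluminium cap, 52 mm across, 86 mm tall, in a slot of the rack; leave alone
- jar1: hexagonal glass spice jar with aluminium cap, 52 mm across, 86 mm tall, in a slot of the rack; leave alone
- jar2: hexagonal glass spice jar with aluminium cap, 52 mm across, 86 mm tall, in a slot of the rack; leave alone
- jar3: hexagonal glass spice jar with aluminium cap, 52 mm across, 86 mm tall, in a slot of the rack; leave alone
- jar4: hexagonal glass spice jar with aluminium cap, 52 mm across, 86 mm tall, in a slot of the rack; leave alone
- jar5: hexagonal glass spice jar with aluminium cap, 52 mm across, 86 mm tall, in a slot of the rack; leave alone

How it is judged (in metres and radians):
On the way, in this order (a step that is already met when the one before it is completed fails the run):
1. the spout is lifted out of the caddy (height (world z) of foot above 0.055 m), for 0.1 s.
2. the tube is pushed deep into the fitting (foot at least 51.5 mm below the mouth, within 3 mm of its axis) (z of foot in the frame of filter below 0.0885 m and horizontal distance between foot and port below 0.003 m), for 0.1 s.
3. tugged upward, the locked spout lifts the fitting's inner grip by at least 2 mm (z of foot in the frame of filter below 0.0925 m and horizontal distance between foot and port below 0.003 m and value of joint lift above 0.002 m), for 0.2 s.
At the end, for the whole second after the job is handed in: The spout stands locked in the fitting, its foot at least 51.5 mm below the mouth and within 3 mm of the bore's axis, upright within 6 degrees, its nozzle end over the drip tray within 25 mm of the tray's centre line, the inner grip back down (less than 1 mm lifted), at rest and released (all of step 2 and angle between spout's own z axis and vertical below 0.1 rad and x of nozzle in the frame of filter below -0.07 m and y of nozzle in the frame of filter between -0.025 and 0.025 m and value of joint lift below 0.001 m and linear speed of spout below 0.01 m/s and not (contact force between the fingers and spout above 0.05 N)); the robot touches nothing.
It fails at once if more than 35 N between the spout and the filter (contact force between spout and filter above 35 N).
It fails at once if cup, jars, whisk, tongs, mill or bowl moved by more than 20 mm (distance of any of cup, whisk, tongs, mill, bowl, jar0, jar1, jar2, jar3, jar4, jar5 from where it was at the start of the episode above 0.02 m).
It also fails if it takes over 72 s, if anything falls off the work surface, if the arm or the gripper's body presses on something with over 40 N, if the wrist force passes 120 N, or if a joint passes its speed limit or range.

ROBOT

A 6-joint arm with a two-finger parallel gripper is mounted at the origin on the work surface. World frame = base frame: x ahead of the robot, y to its left, z up, the work surface at z = 0. Lengths are in mm, angles in degrees, forces in N, time in s.
With the tool pointing down it reaches from about 350 to 975 mm from the base axis. Payload 7.1 kg.
Tool frame: the origin (TCP) lies at the very end of the fingers, on their centre line; the grasp point (between the pads) lies 19 mm behind it; z points along the fingers, y is the direction in which the jaws open and shut (so a half turn about z gives the same grasp; the last joint's range is limited). The gripper opens to 88 mm and grips with 3 to 60 N. Pads are 20 mm wide; open, the fingers measure 115 mm over their backs; the gripper's body (75 mm by 178 mm) begins 61 mm behind the grasp point.
Start: joints at [-74.771, 24.242, 93.386, -0, 62.372, -1.089], TCP at [175.622, -599.801, 222.675] pointing down, gripper open.
Joint ranges: [-172.04, 172.04], [-51.8, 120.97], [4.93, 147.93], [-75.15, 255.16], [6.16, 154.13], [-145.62, 145.62]. Speed limits (degrees/s): [136.94, 136.94, 172.46, 180, 180, 180].

INTERFACE

Orientations are given as a 3x3 rotation matrix whose columns are the frame's x, y, z axes.
In Python, from station import manip gives the robot as it stands. Calls block until the motion is done:
- manip.movep(position, orientation): joint-space move of the TCP to a pose.
- manip.line_to(position, ori=None, max_speed=150): straight line of the TCP; ori=None keeps the orientation; max_speed is the mean speed in mm/s.
- manip.goto_joints(angles): joint-space move.
- manip.open() and manip.close(): open the fingers fully, or close them until they stop; the grip force is fixed at half the most.
- manip.hold(seconds).
- manip.inverse_kinematics(position, orientation): joint angles nearest the present ones, or None.
- manip.grab_frame(name): name is "scene" or "top" or "wrist"; returns (picture, depth): 400x640x3 uint8, red, green, blue; 400x640 float32, mm along the optical axis (not along the pixel's ray), 0 where there is no reading.
- manip.camera_model(name): a dict with "fx", "fy", "cx", "cy" (pixels), "dist" ([k1, k2, p1, p2, k3] as OpenCV has them; the pictures are not rectified), "rvec" (rotation vector, rad) and "tvec" (3), from world to camera coordinates, as OpenCV has them; the wrist camera has in their place "mount" (4x4, takes a point from camera to tool coordinates, whose origin is the TCP and whose axes are the flange's). Camera axes: x right, y down, z forward; pixel columns grow to the right and rows downward; lengths in mm; the calibration is good to about 2 mm. A picture is of the moment at which its call begins: read the wrist's pose just before it. camera_model takes no time and is no camera call.
A pose or a line that the arm cannot do raises manip.PlanningError and nothing moves.
- manip.finish_job(): hands the job in, once; it reports no verdict.
Readings, each from a call of its own:
- manip.get_clock(): time.
- manip.get_joints(): joint angles.
- manip.get_dq(): joint speeds.
- manip.get_effort(): joint torques, N m.
- manip.get_position(): TCP position.
- manip.get_eef_rot(): TCP orientation.
- manip.get_force(): force on the tool from outside, world axes, zero at the start.
- manip.get_wrist_torque(): the same for the moment, N m.
- manip.get_opening(): opening from 0.0 (shut) to 1.0 (fully open).
Only numpy, scipy, OpenCV 4.12 (cv2) and the standard library are available. Lean on these libraries where they do the work, as an engineer would, in place of code of your own. Each camera call takes 0.05 s, during which the arm holds its last target. There are 200 camera calls.

## Working session

There is one attempt and no reset: what is moved stays moved. The work goes in short steps, each a Python script; the robot and the scene stay as the last script left them, time stands still between calls to the robot, and variables do not carry over. Pictures are saved under pics/ and viewed, about 8 in all and at most 12, crops included, and the job is handed in when it is done.

```bash
mkdir -p pics; ls
cat > h.py <<'E'
import numpy as np, cv2
from station import manip
def snap(cam):
    p=np.array(manip.get_position()); R=np.array(manip.get_eef_rot())
    im,d=manip.grab_frame(cam); return im,np.array(d),p,R
def cloud(cam,d,p=None,R=None):
    m=manip.camera_model(cam); K=np.array([[m['fx'],0,m['cx']],[0,m['fy'],m['cy']],[0,0,1]])
    h,w=d.shape; uv=np.stack(np.meshgrid(np.arange(w),np.arange(h)),-1).reshape(-1,1,2).astype(np.float64)
    n=cv2.undistortPoints(uv,K,np.array(m['dist'],float)).reshape(h,w,2)
    P=np.dstack([n*d[...,None],d])
    if 'mount' in m:
        M=np.array(m['mount']); P=P@M[:3,:3].T+M[:3,3]; P=P@R.T+p
    else:
        Rc=cv2.Rodrigues(np.array(m['rvec'],float))[0]; P=(P-np.array(m['tvec']).reshape(3))@Rc
    P[d<=0]=np.nan; return P
E
python3 - <<'E'
from h import *
for c in ['scene','top']:
    im,d,p,R=snap(c); cv2.imwrite(f'pics/{c}0.png',im[...,::-1]); np.savez(f'{c}0.npz',im=im,d=d,P=cloud(c,d))
    print(c,(d>0).mean(),d[d>0].min(),d.max())
print(manip.get_eef_rot(),manip.get_clock(),manip.camera_model('wrist'))
E
```

```text
pics
scene 0.99520703125 632.1573 3999.93
top 0.9959375 737.62384 2713.955
[[ 9.59714725e-01  2.80976004e-01 -3.62679157e-04]
 [ 2.80976237e-01 -9.59713824e-01  1.31512474e-03]
 [ 2.14502935e-05 -1.36404880e-03 -9.99999069e-01]] 0.1 {'fx': 302.2133917435717, 'fy': 302.2133917435717, 'cx': 318.99251686216127, 'cy': 200.53182349877872, 'dist': array([0.01108559, 0.        , 0.        , 0.        , 0.        ]), 'mount': array([[-4.60356601e-04, -9.59915748e-01, -2.80288324e-01,
         7.74708823e+01],
       [ 9.99999828e-01, -3.40219437e-04, -4.77274702e-04,
         7.60667657e-01],
       [ 3.62783967e-04, -2.80288496e-01,  9.59915740e-01,
        -1.62193129e+02],
       [ 0.00000000e+00,  0.00000000e+00,  0.00000000e+00,
         1.00000000e+00]])}
```

View pics/scene0.png

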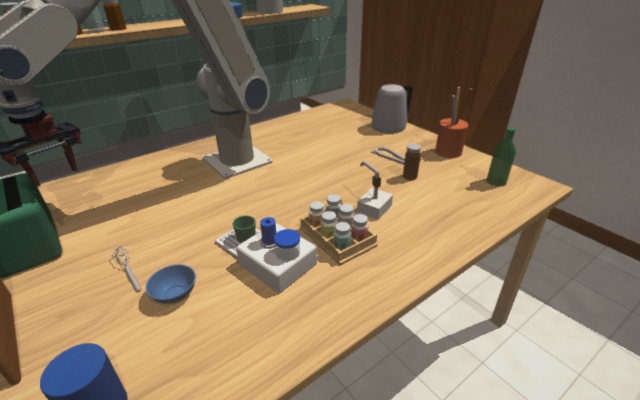

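View pics/top0.png

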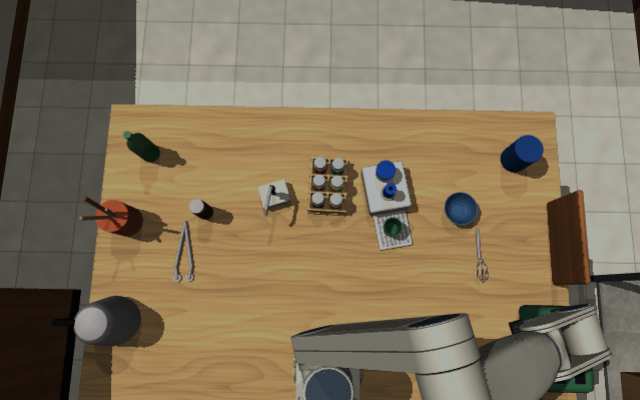

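The scene view shows the spout in the caddy at (376,190) and the tower at (268,230). In the top view the spout's tube top is near (271,188) with the nozzle towards (266,212), the tower is at (390,190), the cup at (393,228) and the rack lies between them.

Run:
```python
from h import *
z=np.load('top0.npz'); P=z['P']; im=z['im'].astype(int)
for n,(u,v) in dict(spout=(271,189),noz=(266,211),tower=(390,190),bowlf=(386,170),cup=(393,228),traycorner=(410,246),caddy=(283,200),jar=(338,165),jar1=(319,165)).items():
    print(n,P[v,u].round(0))
# tower: blue points at z ~140
b=(im[...,2]>im[...,0]+50)
m=b&(P[...,2]>132)&(P[...,2]<146)&(abs(P[...,0]-P[190,390,0])<60)&(abs(P[...,1]-P[190,390,1])<60)
q=P[m]; print('tower',len(q),q.mean(0),q.min(0),q.max(0))
# spout
s=P[150:225,255:292].reshape(-1,3); s=s[s[:,2]>105]; print('spout',len(s),s.round(0).tolist())
# caddy top
c=P[165:225,245:300].reshape(-1,3); c=c[(c[:,2]>38)&(c[:,2]<50)]; r=cv2.minAreaRect(c[:,:2].astype(np.float32)); print('caddy',r)
# housing
c=P[150:225,355:418].reshape(-1,3); c=c[(c[:,2]>62)&(c[:,2]<78)]; print('house',cv2.minAreaRect(c[:,:2].astype(np.float32)))
c=P[205:260,365:420].reshape(-1,3); c=c[(c[:,2]>10)&(c[:,2]<20)]; print('tray',cv2.minAreaRect(c[:,:2].astype(np.float32)))
```

```text
spout [598. 204. 143.]
noz [523. 218. 140.]
tower [ 612. -205.  100.]
bowlf [ 676. -188.  128.]
cup [ 490. -226.   16.]
traycorner [ 428. -289.    5.]
caddy [581. 172.  43.]
jar [698. -23. 100.]
jar1 [697.  44. 100.]
tower 94 [ 609.64057179 -198.83516229  139.17479461] [ 588.71484843 -217.51207267  132.00880266] [ 660.51859875 -170.0082953   145.7870038 ]
spout 129 [[616.0, 213.0, 126.0], [616.0, 210.0, 124.0], [608.0, 211.0, 144.0], [608.0, 207.0, 146.0], [609.0, 204.0, 141.0], [613.0, 203.0, 122.0], [612.0, 199.0, 128.0], [606.0, 214.0, 140.0], [604.0, 210.0, 148.0], [603.0, 206.0, 150.0], [605.0, 204.0, 142.0], [610.0, 203.0, 123.0], [609.0, 199.0, 128.0], [612.0, 197.0, 113.0], [600.0, 213.0, 149.0], [600.0, 210.0, 150.0], [600.0, 206.0, 149.0], [601.0, 203.0, 145.0], [604.0, 201.0, 134.0], [606.0, 199.0, 126.0], [609.0, 198.0, 110.0], [598.0, 214.0, 144.0], [596.0, 209.0, 154.0], [597.0, 206.0, 147.0], [598.0, 204.0, 143.0], [603.0, 203.0, 122.0], [603.0, 199.0, 122.0], [606.0, 198.0, 106.0], [594.0, 213.0, 145.0], [594.0, 210.0, 145.0], [593.0, 206.0, 150.0], [595.0, 204.0, 142
[... 1854 characters left out ...]
21.0, 143.0], [525.0, 217.0, 145.0], [522.0, 224.0, 142.0], [522.0, 221.0, 143.0], [523.0, 218.0, 140.0], [520.0, 225.0, 138.0], [520.0, 221.0, 137.0], [519.0, 218.0, 139.0], [517.0, 225.0, 134.0], [517.0, 222.0, 134.0], [518.0, 219.0, 128.0], [514.0, 226.0, 129.0], [513.0, 221.0, 136.0], [515.0, 219.0, 128.0], [511.0, 225.0, 128.0], [511.0, 222.0, 129.0], [512.0, 219.0, 124.0]]
caddy ((603.8715209960938, 207.74391174316406), (81.8002700805664, 100.20814514160156), 18.344043731689453)
house ((603.8876953125, -200.7623291015625), (227.62991333007812, 152.5042266845703), 10.856675148010254)
tray ((478.064453125, -217.27218627929688), (178.09349060058594, 192.3478546142578), 3.7738852500915527)
```

```bash
cat >> h.py <<'E'
def ori(deg):
    c,s=np.cos(np.radians(deg)),np.sin(np.radians(deg)); return np.array([[c,s,0],[s,-c,0],[0,0,-1.]])
E
python3 - <<'E'
from h import *
for n,pos,a in [('filt',[608,-200,270],11),('spout',[603,208,270],-8.5)]:
    manip.movep(pos,ori(a)); manip.hold(0.3)
    im,d,p,R=snap('wrist'); P=cloud('wrist',d,p,R); np.savez(n+'.npz',im=im,d=d,P=P,p=p,R=R)
    print(n,p,manip.get_joints(),manip.get_clock(),manip.get_force())
    cv2.imwrite(f'pics/{n}.png',im[...,::-1])
a=cv2.imread('pics/filt.png');b=cv2.imread('pics/spout.png')
cv2.imwrite('pics/both.png',np.hstack([a[:,120:520],b[:,120:520]]))
E
```

```text
filt [ 607.81880353 -200.47353428  269.96823543] [-1.93081454e+01  2.28174451e+01  8.89533825e+01 -3.77661091e-04
  6.82320567e+01  5.97219380e+01] 2.5667 [0.11886998 0.29799477 0.03298423]
spout [603.22471617 207.30568206 269.9830886 ] [ 1.79117062e+01  2.26234160e+01  8.92446001e+01 -1.76777873e-03
  6.81327232e+01  1.16458612e+02] 4.425 [-0.75168813 -0.60552504 -0.40840472]
```

View pics/both.png

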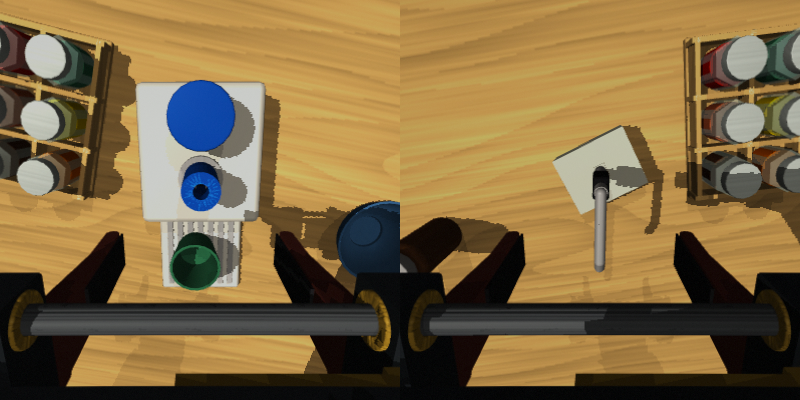

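The left crop is the filter from the wrist camera, with the bore at about (201,192) (full frame column 321), the cup at (195,262) and the yaw about right. The right crop shows the spout head-on, with the tube at (600,185) and the nozzle end at (600,268).

```bash
cat >> h.py <<'E'
def onplane(uv,z,p,R):
    m=manip.camera_model('wrist'); K=np.array([[m['fx'],0,m['cx']],[0,m['fy'],m['cy']],[0,0,1]])
    n=cv2.undistortPoints(np.array(uv,float).reshape(-1,1,2),K,np.array(m['dist'],float)).reshape(-1,2)
    M=np.array(m['mount']); o=R@M[:3,3]+p; r=np.c_[n,np.ones(len(n))]@M[:3,:3].T@R.T
    return o+r*((z-o[2])/r[:,2])[:,None]
def rect(mask,z,p,R):
    v,u=np.nonzero(mask); q=onplane(np.c_[u,v],z,p,R)[:,:2]; return cv2.minAreaRect(q.astype(np.float32))
E
python3 - <<'E'
from h import *
z=np.load('filt.npz'); im,P,p,R=z['im'].astype(int),z['P'],z['p'],z['R']
box=np.zeros(im.shape[:2],bool); box[180:205,308:334]=1
dark=box&(im.max(2)<70); v,u=np.nonzero(dark); print('bore',len(u),u.mean(),v.mean(),onplane([[u.mean(),v.mean()]],140,p,R), np.ptp(u),np.ptp(v))
blue=(im[...,2]>im[...,0]+60)
t=blue&(abs(P[...,2]-140)<5); t[:165]=0; q=P[t]; print('towertop',len(q),cv2.minEnclosingCircle(q[:,:2].astype(np.float32)),np.median(q[:,2]))
v,u=np.nonzero(t);print(cv2.minEnclosingCircle(onplane(np.c_[u,v],140,p,R)[:,:2].astype(np.float32)))
b=blue.copy(); b[153:]=0; v,u=np.nonzero(b&(abs(P[...,2]-127)<6)); print('fbowl',cv2.minEnclosingCircle(onplane(np.c_[u,v],127,p,R)[:,:2].astype(np.float32)))
hs=(abs(P[...,2]-70)<5)&(im.min(2)>130); hs[:,:240]=0; print('house',rect(hs,70,p,R))
tr=(abs(P[...,2]-12)<7)&(im.min(2)>110)&(abs(im[...,0]-im[...,2])<40); tr[:220]=0; tr[:,:270]=0; print('tray',tr.sum(),rect(tr,14,p,R))
z=np.load('spout.npz'); im,P,p,R=z['im'].astype(int),z['P'],z['p'],z['R']
n=np.zeros(im.shape[:2],bool); n[170:275,300:340]=1; n&=(P[...,2]>120)&(P[...,2]<160)
for v in range(170,275,8):
    us=np.nonzero(n[v])[0]
    if len(us): print(v,us.min(),us.max(),onplane([[us.mean(),v]],142,p,R)[0,:2].round(1),np.nanmedian(P[v,us,2]).round(1))
g=np.zeros(im.shape[:2],bool); g[160:200,305:335]=1; g&=(P[...,2]>95)&(P[...,2]<133)&(im.max(2)<60); q=P[g]
print('grip',len(q),q.min(0),q.max(0),q.mean(0)); gt=(abs(P[...,2]-125)<4)&g; print(gt.sum(),rect(gt,125,p,R) if gt.any() else 0)
ct=(abs(P[...,2]-45)<4)&(im.min(2)>120); ct[:100]=0; ct[:,:255]=0; ct[:,390:]=0; print('caddy',rect(ct,45,p,R))
E
```

```text
bore 166 319.86746987951807 191.14457831325302 [[ 610.13912513 -201.24166307  140.        ]] 14 15
towertop 1062 ((609.7267456054688, -201.70236206054688), 20.336822509765625) 140.16820924380826
((610.14599609375, -201.499267578125), 20.634822845458984)
fbowl ((680.5244140625, -188.0523223876953), 33.172237396240234)
house ((589.06787109375, -205.13922119140625), (256.65484619140625, 144.51931762695312), 11.023048400878906)
tray 2041 ((479.7375793457031, -227.0164337158203), (106.86207580566406, 116.84891510009766), 10.938074111938477)
178 312 328 [618.8 203.6] 125.0
186 312 328 [610.8 204.8] 136.6
194 312 328 [602.8 206. ] 146.4
202 314 325 [594.6 207.8] 146.8
210 314 325 [586.3 209. ] 146.8
218 314 325 [577.8 210.3] 146.8
226 314 325 [569.2 211.6] 146.6
234 314 325 [560.5 212.9] 146.0
242 314 324 [551.7 214.7] 146.2
250 314 324 [542.7 216.1] 146.0
258 314 324 [533.5 217.5] 145.9
266 314 323 [524.3 219.4] 143.4
grip 264 [591.73208007 195.32187998  96.73543314] [618.4951367  214.4959265  132.86050675] [612.01552861 203.68789274 120.73686188]
179 ((604.9937133789062, 205.0458526611328), (15.828986167907715, 24.744699478149414), 81.09783935546875)
caddy ((606.4606323242188, 204.9227294921875), (79.64027404785156, 100.33740997314453), 17.841215133666992)
```

Run:
```python
import cv2
b=cv2.imread('pics/spout.png')[110:290,250:400]; a=cv2.imread('pics/filt.png')[110:290,250:400]
cv2.imwrite('pics/zoom.png',cv2.resize(cv2.hconcat([a,b]),None,fx=2.6,fy=2.6,interpolation=cv2.INTER_CUBIC))
```

```text
(no output)
```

View pics/zoom.png

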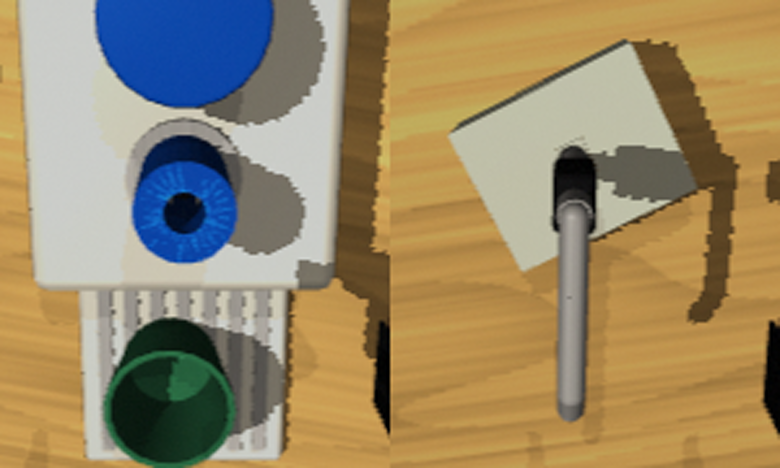

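Both fits agree. The caddy centre (606.5, 205) matches the grip (605, 205), and the spout's yaw is -9°. The port is at (610.1, -201.4) with yaw 11°. Next step: grasp and lift.

Run:
```python
from h import *
A=-9.0; x,y=605.7,205.3
def pr(t): print(t,manip.get_position().round(2) if hasattr(manip.get_position(),'round') else manip.get_position(),'F',np.round(manip.get_force(),2),'T',np.round(manip.get_wrist_torque(),2),'o',round(manip.get_opening(),3),'t',manip.get_clock())
manip.movep([x,y,215],ori(A)); pr('above')
manip.line_to([x,y,89],ori(A),max_speed=80); manip.hold(.2); pr('at')
manip.close(); manip.hold(.2); pr('closed')
im,d,p,R=snap('wrist'); cv2.imwrite('pics/grasp.png',im[...,::-1])
manip.line_to([x,y,100],max_speed=30); pr('up10')
manip.line_to([x,y,285],max_speed=150); manip.hold(.4); pr('up')
im2,d,p,R=snap('wrist'); np.savez('held.npz',im=im2,d=d,P=cloud('wrist',d,p,R),p=p,R=R)
cv2.imwrite('pics/held.png',cv2.resize(np.hstack([im[80:380,200:440],im2[80:380,200:440]])[...,::-1],None,fx=1.6,fy=1.6))
```

```text
above [604.78 204.87 213.97] F [-0.62  0.82 -0.01] T [0.07 0.03 0.08] o 0.998 t 4.7583
at [605.87 205.35  89.34] F [0.46 0.02 0.2 ] T [0.07 0.05 0.02] o 0.995 t 6.6833
closed [605.68 205.25  88.96] F [-0.12 -0.68 -0.25] T [-0.05 -0.02  0.04] o 0.206 t 7.9583
up10 [605.62 205.33 100.18] F [ 0.51  0.01 -1.19] T [0.04 0.01 0.05] o 0.207 t 8.525
up [605.65 205.28 284.77] F [-0.38 -0.1  -1.46] T [-0.02 -0.01  0.06] o 0.203 t 10.3083
```

View pics/held.png

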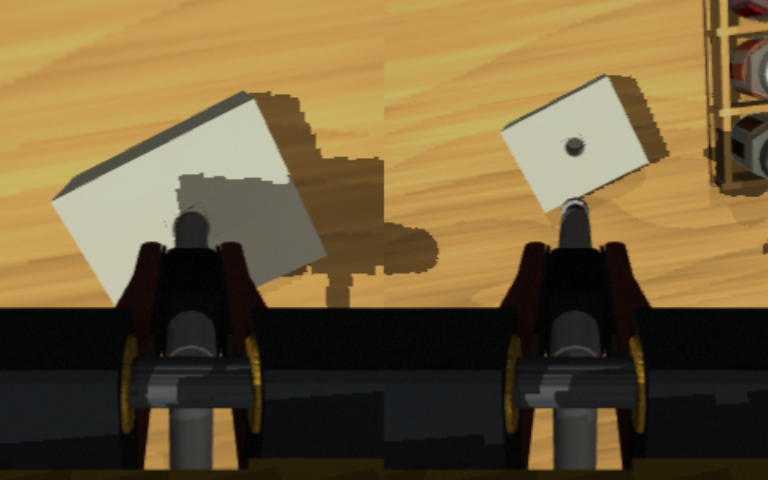

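Left: the grasp in the caddy. Right: the spout lifted, hanging straight, foot at full-frame pixel (319,208), with the empty caddy hole at (319,172). I'll check the foot against the hole and the TCP, then hover over the port and look.

Run:
```python
from h import *
z=np.load('held.npz'); im,P,p,R=z['im'].astype(int),z['P'],z['p'],z['R']
b=np.zeros(im.shape[:2],bool); b[162:182,308:330]=1; b&=im.max(2)<120; v,u=np.nonzero(b)
print('hole',len(u),onplane([[u.mean(),v.mean()]],45,p,R),np.ptp(u),np.ptp(v))
A=11.0; port=np.array([610.1,-201.4])
manip.movep([450,0,290],ori(1)) ; manip.movep([*port,255],ori(A)); 
manip.line_to([*port,232],ori(A),max_speed=60); manip.hold(.5)
im,d,p,R=snap('wrist'); np.savez('hover.npz',im=im,d=d,P=cloud('wrist',d,p,R),p=p,R=R)
print(p,manip.get_force(),manip.get_joints(),manip.get_clock())
cv2.imwrite('pics/hover.png',cv2.resize(im[60:300,220:420,::-1],None,fx=2.5,fy=2.5,interpolation=cv2.INTER_CUBIC))
```

```text
hole 102 [[606.60157777 204.90269091  45.        ]] 10 11
[ 610.11640745 -201.43083298  232.09119798] [-0.93700555 -1.11638913 -1.43499276] [-1.93326243e+01  2.51453296e+01  9.06000805e+01  3.75065166e-04
  6.42486616e+01  5.96711875e+01] 13.4667
```

View pics/hover.png

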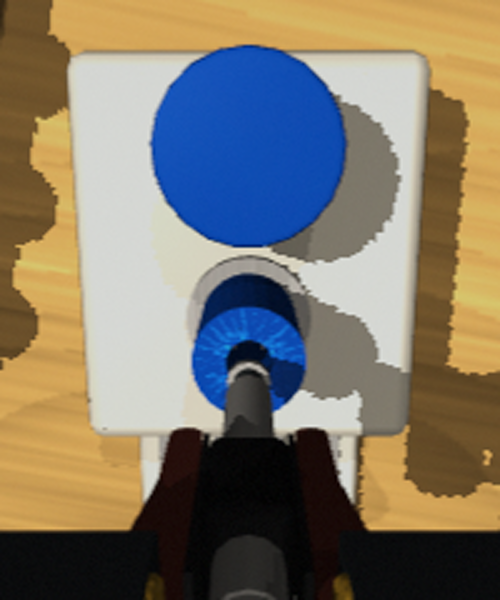

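The tube's nose is right at the bore in the hover view, crop (248,370), with the bore at about (248,355). The hole-based check puts the spout axis about 0.9 mm forward of the TCP, so I shift by that amount. Next is a force-guarded descent to about 48 mm depth.

```bash
cat >> h.py <<'E'
def F(): return np.mean([manip.get_force() for _ in range(3)],0)
def descend(x,y,z0,z1,step,F0,stop,A=11.0,speed=20):
    z=z0; log=[]
    while z>z1:
        z-=step; manip.line_to([x,y,z],ori(A),max_speed=speed)
        f=F()-F0; p=manip.get_position(); log.append((round(manip.get_clock(),2),round(z,2),*np.round(p,2),*np.round(f,1)))
        l=f[:2]; n=np.linalg.norm(l)
        if n>4: x,y=np.array([x,y])+0.25*l/n
        if stop(z,f): break
    for r in log: print(*r)
    return x,y,z
E
python3 - <<'E'
from h import *
manip.line_to([609.3,-201.4,228],ori(11.0),max_speed=40); manip.hold(.3)
fs=[]
for _ in range(6): manip.hold(.04); fs.append(manip.get_force())
F0=np.mean(fs,0); print('F0',F0,np.std(fs,0))
r=descend(609.3,-201.4,228,171,3,F0,lambda z,f: f[2]>18 or np.hypot(*f[:2])>10)
import json; json.dump(dict(F0=F0.tolist(),r=[float(v) for v in r]),open('st.json','w')); print(r,manip.get_wrist_torque())
E
```

```text
F0 [ 0.04703336 -0.04093409 -1.70094772] [0.30560106 0.33148616 0.32366312]
14.57 225 609.18 -201.35 224.75 -0.3 -0.5 0.5
14.87 222 609.18 -201.37 221.78 0.8 0.9 0.1
15.17 219 609.19 -201.33 218.81 0.8 -0.8 -1.5
15.47 216 609.17 -201.37 215.78 -0.7 0.9 -0.7
15.77 213 609.18 -201.37 212.79 0.3 -0.3 0.2
16.07 210 609.18 -201.36 209.8 0.1 0.3 -0.7
16.37 207 609.18 -201.33 206.78 -0.1 0.5 -0.2
16.67 204 609.18 -201.35 203.79 0.9 0.5 -0.4
16.97 201 609.18 -201.33 200.78 0.7 0.0 -0.1
17.27 198 609.18 -201.35 197.78 0.0 -0.5 0.5
17.57 195 609.17 -201.32 194.77 -0.4 -0.2 0.2
17.87 192 609.16 -201.35 191.77 0.3 0.2 -0.6
18.17 189 609.2 -201.36 188.81 -0.4 1.3 0.5
18.47 186 609.16 -201.36 185.77 0.2 -0.0 0.4
18.77 183 609.19 -201.37 182.8 -1.0 0.2 0.4
19.07 180 609.18 -201.38 179.81 0.2 0.4 0.3
19.37 177 609.24 -201.43 176.85 -0.0 -0.6 1.0
19.67 174 609.71 -201.51 174.46 0.3 -0.4 3.9
19.97 171 609.73 -201.31 170.63 3.4 0.1 -1.6
(609.3, -201.4, 171) [-0.01026244 -0.8308766  -0.01120982]
```

Clean entry, with the jaws reached at about 43 mm depth. Continuing in 0.5 mm steps.

Run:
```python
from h import *
import json
s=json.load(open('st.json')); x,y,z=s['r']; F0=np.array(s['F0'])
r=descend(x,y,z,154.5,0.5,F0,lambda z,f: f[2]>(15 if z<166 else 22) or np.hypot(*f[:2])>12,speed=8)
s['r']=[float(v) for v in r]; json.dump(s,open('st.json','w')); print(r,manip.get_wrist_torque())
```

```text
20.22 170.5 609.71 -201.39 170.53 4.1 0.2 -0.9
20.47 170.0 609.82 -201.46 170.36 3.1 0.9 3.6
20.72 169.5 609.76 -201.48 169.91 2.2 -0.3 6.5
20.97 169.0 609.59 -201.48 169.14 0.7 1.0 6.0
21.22 168.5 609.47 -201.44 168.45 1.7 -0.7 6.5
21.47 168.0 609.46 -201.41 168.0 1.4 -0.4 5.5
21.72 167.5 609.49 -201.41 167.5 0.7 -1.8 6.7
21.97 167.0 609.48 -201.42 166.96 1.7 -1.7 5.6
22.22 166.5 609.48 -201.44 166.48 0.7 -0.4 6.3
22.47 166.0 609.52 -201.43 165.98 1.2 -0.8 6.8
22.72 165.5 609.29 -201.31 164.88 1.7 -1.3 1.7
22.97 165.0 609.33 -201.32 164.74 1.0 -0.7 2.5
23.22 164.5 609.37 -201.33 164.41 0.6 0.1 3.3
23.47 164.0 609.4 -201.32 163.96 -0.2 -0.2 3.4
23.72 163.5 609.42 -201.3 163.44 0.3 -0.4 4.9
23.97 163.0 609.43 -201.35 162.93 0.2 0.5 4.3
24.22 162.5 609.46 -201.35 162.46 -1.2 0.0 3.6
24.47 162.0 609.54 -201.35 162.2 -1.0 0.2 6.6
24.72 161.5 609.59 -201.35 162.06 -1.7 0.5 10.1
24.97 161.0 609.64 -201.38 161.96 -3.1 1.0 12.0
25.22 160.5 609.7 -201.39 161.84 -3.5 1.4 14.0
25.47 160.0 609.73 -201.4 161.73 -4.7 1.5 17.4
(np.float64(609.3107009910836), np.float64(-201.313712154025), 160.0) [0.41978766 1.12518376 0.03398865]
```

The log shows the jaw push, drag of about 6 N, the snap drop at TCP z≈165 (depth 54 mm), then a steep climb from 162.2 (depth ≈57 mm). The snap to stop gap matches the stated 2.5 mm, so the spout is home. Next: relax, then tug.

Run:
```python
from h import *
import json
s=json.load(open('st.json')); F0=np.array(s['F0']); x,y=609.4,-201.35
z=160.
def go(nz,sp=8):
    manip.line_to([x,y,nz],ori(11.0),max_speed=sp); f=F()-F0; p=manip.get_position(); print(round(manip.get_clock(),2),round(nz,2),*np.round(p,2),*np.round(f,1)); return f
go(162)
z=162.
while z<173:
    z+=0.5
    f=go(z)
    if f[2]<-14.5: break
for _ in range(4):
    manip.hold(.25); print(np.round(F()-F0,1),np.round(manip.get_position(),2))
while z>162.3:
    z-=1; z=max(z,162.2); go(z,12)
manip.hold(.3); print(np.round(F()-F0,1),np.round(manip.get_position(),2),manip.get_opening(),manip.get_wrist_torque())
```

```text
25.87 162 609.49 -201.35 162.1 -1.4 -0.4 7.7
26.12 162.5 609.44 -201.34 162.27 -0.3 0.7 4.7
26.37 163.0 609.44 -201.33 162.89 0.5 0.8 4.1
26.62 163.5 609.42 -201.34 163.5 -1.2 0.4 3.2
26.87 164.0 609.4 -201.35 163.99 1.0 -0.8 4.1
27.12 164.5 609.41 -201.34 164.49 0.9 -0.2 3.4
27.37 165.0 609.4 -201.33 164.9 0.1 -0.9 1.2
27.62 165.5 609.32 -201.33 165.06 1.2 -0.1 -2.7
27.87 166.0 609.22 -201.32 165.33 3.3 -0.0 -6.1
28.12 166.5 609.22 -201.3 166.15 2.4 -0.5 -7.4
28.37 167.0 609.24 -201.3 166.85 3.2 -0.5 -8.8
28.62 167.5 609.25 -201.3 167.37 2.2 -0.8 -9.0
28.87 168.0 609.25 -201.31 167.9 3.5 -0.5 -10.8
29.12 168.5 609.23 -201.32 168.39 3.0 0.3 -10.0
29.37 169.0 609.26 -201.31 168.87 2.2 -1.0 -10.5
29.62 169.5 609.26 -201.28 169.37 2.1 -1.1 -11.8
29.87 170.0 609.27 -201.28 169.89 1.9 -0.1 -11.2
30.12 170.5 609.28 -201.32 170.4 3.3 -1.0 -12.6
30.37 171.0 609.21 -201.3 170.59 2.8 -1.2 -16.3
[  3.1  -1.3 -16.7] [ 609.19 -201.28  170.64]
[  3.3  -0.7 -18.9] [ 609.19 -201.3   170.7 ]
[  3.1  -1.2 -20.2] [ 609.21 -201.29  170.77]
[  2.3  -1.7 -20. ] [ 609.23 -201.3   170.8 ]
31.62 170.0 609.37 -201.31 170.52 0.7 -0.3 -12.9
31.87 169.0 609.4 -201.33 169.38 -0.4 -0.9 -10.7
32.12 168.0 609.45 -201.33 168.21 -0.2 0.2 -9.0
32.37 167.0 609.43 -201.34 167.07 -1.4 -0.2 -8.7
32.62 166.0 609.47 -201.37 166.13 -0.0 0.2 -7.6
32.87 165.0 609.51 -201.36 165.22 -1.5 0.3 -5.6
33.12 164.0 609.98 -201.54 164.92 -1.9 0.8 1.7
33.37 163.0 610.11 -201.64 163.77 -1.6 0.3 4.8
33.62 162.2 610.02 -201.61 162.61 0.1 -0.4 5.2
[ 0.3 -0.5  4.3] [ 609.95 -201.56  162.48] 0.20298980783381187 [-0.10437704 -0.2556248  -0.03890592]
```

The lock held: the pull rose through 9 N over about 5 mm of travel, reached about 17–20 N at the end stop and held for 1 s, with no slip-out. Releasing, retreating and checking.

Run:
```python
from h import *
manip.open(); manip.hold(.3); print(manip.get_opening(),manip.get_force(),manip.get_position())
p=np.array(manip.get_position()); manip.line_to([p[0],p[1],200],ori(11.0),max_speed=40)
manip.line_to([p[0],p[1],320],ori(11.0),max_speed=120); manip.hold(.6)
im,d,p,R=snap('wrist'); P=cloud('wrist',d,p,R)
cv2.imwrite('pics/end.png',cv2.resize(im[80:300,200:440,::-1],None,fx=2.5,fy=2.5,interpolation=cv2.INTER_CUBIC))
m=(P[...,2]>180)&(P[...,2]<240); m[:100]=0; m[300:]=0; m[:,:250]=0; m[:,390:]=0
f=np.radians(11); Rf=np.array([[np.cos(f),np.sin(f)],[-np.sin(f),np.cos(f)]])
for v in np.nonzero(m.any(1))[0][::8]:
    q=P[v][m[v]]; print(v,m[v].sum(),((np.median(q[:,:2],0)-[610.1,-201.4])@Rf.T).round(1),np.median(q[:,2]).round(1))
print(manip.get_clock())
```

```text
0.9996901631314339 [0.3683718  0.15147152 0.68044835] [ 609.41662308 -201.36043825  162.22903311]
179 7 [11.7  0.6] 180.5
187 19 [ 8.5 -0.4] 201.2
195 19 [ 3.1 -0.1] 210.0
203 19 [-1.4 -0.4] 221.1
211 13 [-8.5 -0.4] 222.7
219 13 [-16.3  -0.4] 222.7
227 13 [-24.   -0.3] 222.4
235 13 [-32.1  -0.4] 222.0
243 13 [-40.3  -0.3] 221.9
251 13 [-48.2  -0.4] 222.6
259 13 [-57.   -0.2] 221.6
267 12 [-65.6   0.2] 221.9
275 12 [-74.1   0.1] 221.7
283 10 [-87.9   0.3] 213.1
38.2583
```

View pics/end.png

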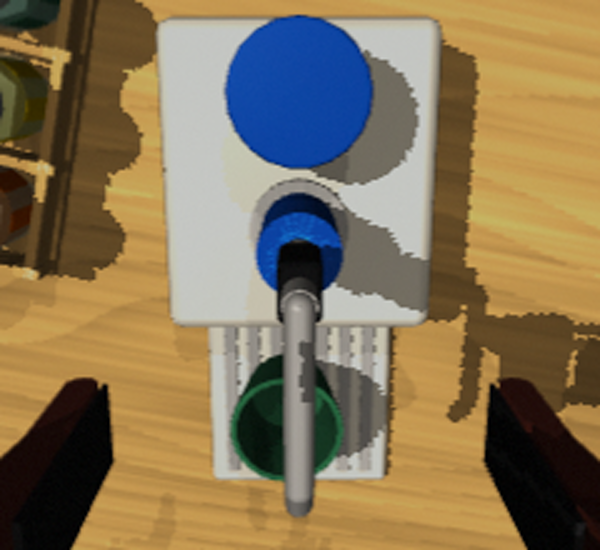

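The spout stands upright in the fitting. Its nozzle runs down the tray's centre line over the cup, ending at crop (298,508), and the gripper is clear of it. The top sits at about 222 mm, so the foot is at 84 mm, about 56 mm below the mouth.

```bash
python3 -c "
from station import manip
manip.finish_job(); print(manip.get_clock())"
```

```text
the job is handed in; nothing more can be done
the job is handed in; nothing more can be done
```

The spout is fitted, locked in the fitting and released, and the job is handed in. The robot clock was about 38 s just before hand-in, and no verdict is reported.

- **Insertion:** The push was about 4–7 N through the jaws and dropped at a depth of about 54 mm as they snapped in. It then climbed steeply at about 57 mm, where I stopped with at most 17.4 N at the wrist, well under the 35 N limit.
- **Tug:** The inner grip rose about 5 mm to its end stop. The pull crept from 16 to 20 N during the 1 s hold, somewhat above the 15 N asked for, and the lock held.
- **Final check:** The last wrist picture puts the foot about 56 mm below the mouth. The nozzle is level and within about 0.5 mm of the tray's centre line, ending about 88 mm out. The cup still stands on the tray and the gripper is clear.
- **Not checked:** I did not re-measure the jars and other kitchen things afterwards. No unexpected contact force appeared in the force readings I printed.
- **Failed or disagreeing checks:** No check failed. The only disagreement was about 1 mm between the spout axis seen by camera and the tool point, which I corrected before inserting.

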